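# Close the gel tank with its glass cover, gently

### The arm

A 6-joint arm with a two-finger parallel gripper is mounted at the origin on a cart in front of the work surface, level with it; the furniture and walls round the work are solid. World frame = base frame: x ahead of the robot, y to its left, z up, the work surface at z = 0. Lengths are in m, angles in degrees, forces in N, time in s.
With the tool pointing down it reaches from about 0.4 to 0.825 m from the base axis. Payload 7 kg.
Tool frame: the origin (TCP) lies at the very end of the fingers, on their centre line; the grasp point (between the pads) lies 19 mm behind it; z points along the fingers, y is the line along which they close (so a half turn about z gives the same grasp; the last joint's range is limited). The gripper opens to 88 mm and grips with 3 to 60 N. Pads are 19 mm wide; open, the fingers measure 130 mm over their backs; the gripper's body (78 mm by 193 mm) begins 47 mm behind the grasp point.
Start: joints at [81.137, 20.546, 0.682, 0, -70.136, -16.507], TCP at [0.289, 0.61, 0.227] pointing down, gripper open.
Joint ranges: [-176.03, 176.03], [-82.01, 121.73], [-58.28, 71.71], [-173.87, 95.51], [-174.79, -0.11], [-173.66, 173.66]. Speed limits (degrees/s): [136.94, 136.94, 172.46, 180, 180, 180].

### API

Orientations are given as [roll, pitch, yaw] about the fixed x, y, z axes, in that order (R = Rz(yaw) Ry(pitch) Rx(roll)).
In Python, from plant import get_state, capture, close_job, regions_of gives the robot as it stands.
- The arm moves only by the tool jog_arm, never from a script. Its argument "moves" is a list of rows, each a list of 3 entries, a list of its own where there are three numbers: the shift along the tool's x, y, z in cm, then the turn about the tool's z in degrees, then the finger opening in cm, from 0 to 8.76. A call has 1 to 12 rows; each row shifts and turns the commanded pose from where the row before left it, along the tool's axes as they then stand; what a row does not reach is not made up. A row lasts 1/8 s, in which the tool goes at most 62.5 mm and 10.7 degrees, less where a joint would pass 70% of its speed; a pose out of reach is approached as far as the arm can. A call is refused whole if a number of a shift passes 6.25 or a number of a turn 10.7, either way. A call with a gripper value outside its range is refused whole. The fingers move at their own pace and stop on an object; "newtons" is the grip in N (left out, the last holds). Time passes only in rows, so rows that do not move let the fingers close. It gives the time, the measured TCP pose, the force, the opening and the grip force at its end, in the units of the state.
- get_state(): the state, without advancing time (a new reading comes with each control period).
- capture(name): name is "scene" or "side" or "wrist"; returns a dict with "pixels" (420x560x3 uint8, blue, green, red), "mtx" (3x3 intrinsics, pixels), "world_from_camera" (4x4, takes a point from camera to world coordinates); the wrist camera has in their place "hand_eye" (4x4, takes a point from camera to tool coordinates, whose origin is the TCP and whose axes are the flange's). Camera axes: x right, y down, z forward; pixel columns grow to the right and rows downward; lengths in m; the calibration is good to about 2 mm. A picture is of the moment at which its call begins: read the wrist's pose just before it. There is no depth.
- close_job(): hands the job in; it is judged then, once.
Trained networks look in a picture, given as the dict that the camera call returned (one of the last four; its "shot" number tells which), for a name from the list of things; names that differ only in an ending like _2 or _b are one class to them, and where a whole thing is asked for, a point or a joint stands for the part that bears it (a point fixed in the world has none). Each returns a list of dicts, best first, with "confidence" (0 to 1); they miss things now and then, are a little off and sometimes report something else, mostly with a low value. They report only what shows in the picture. A call takes as long as a camera call.
- regions_of(picture, thing): "pixels" (420x560 bool, what is visible of it) and "pixel" ([column, row] in pixels, amid what is visible of it).
The state is a dict: "time_s": time; "joints": joint angles; "qd": joint speeds; "joint_torque": joint torques, N m; "tcp_pos": TCP position; "eef_rot": TCP orientation; "contact_force": force on the tool from outside, world axes, zero at the start; "moment": the same for the moment, N m; "gripper_width": finger opening in m; "gripper_force": force on a finger pad.
Only numpy, scipy, OpenCV 4.12 (cv2) and the standard library are available. Lean on these libraries where they do the work, as an engineer would, in place of code of your own. Each camera call takes 0.05 s, during which the arm holds its last target. There are 200 camera calls.

### The job

Take the glass cover by its black handle fin from the sloping stand and close the open gel tank with it: slip the edge of the cover that now lies lowest under the overhanging lip of the tank while the cover is tilted, then swing the other edge down until the cover lies flat on the rim, and let go. The glass is fragile: squeeze it with no more than about 15 N at each finger and never knock or press it against the tank or the stand with more than about 15 N. Leave the white bottle, the tape roll and the slide box where they are.

Things in the scene. Friction and masses are not known exactly. Their poses are not given: they have to be found in the camera images.
- cover_handle (a point): Middle of the black handle fin that stands on the glass cover's upper face at its centre: the grasp point. Fin 14 mm thick (along x), 70 mm long (along y), 36 mm high; the point is 25 mm above the plate's upper face, 11 mm below the fin's top. Axes are the cover's: z out of its upper face, x from the hook edge to the opposite edge.
- cover: Glass cover with grey border, 150 (x) by 130 (y) by 5 mm (z), 150 to 290 g; origin at the centre of the plate's underside, 30 mm below cover_handle along z; axes as there. It starts on the stand, 25 degrees (0.436 rad) steep, hook edge lowest and upper face leaning to the left (+y) and a little toward the robot; a grasp square to it is tilted as much.
- cover_hook_edge (a point): Middle of the cover's hook edge, the plain 130 mm edge at its -x end (x = -75 mm, half-way through the 5 mm thickness), lowest on the stand. It goes under the tank's lip.
- gel_tank: Open grey gel tank, fixed, 174 (x) by 140 (y) mm, rim 60 mm high; origin at the centre of its underside, z up, x from the lip end to the far end (roughly to the right; the lip is on the left). At the far end a stop stands up to z = 73 mm, inner face at x = +77 mm; no raised sides. The closed cover's underside is at z = 60 mm, its origin at x = -8 to +2 mm, y = 0.
- tank_lip (a point): Middle of the lip's lower edge at its mouth: x = -67, z = 76 mm in the tank's frame. The lip, 5 mm thick and 140 mm wide, makes a slot over the rim 16 mm high and 16 mm deep, ended by an upright at x = -83 mm. Upright to far stop is 160 mm, so the 150 mm cover goes in only tilted (6 to 25 degrees), hook edge first.
- stand: Fixed aluminium stand, base 150 x 120 mm, with a panel sloping at 25 degrees, low end to the left with a small ledge; the panel's lower end is 30 mm and its upper end 84 mm above the bench. Origin at the centre of its underside; x points up the slope.
- white_bottle_mid (a point): Bystander: white plastic bottle, 41 mm across, 118 mm high, standing; the point is its centre, half-way up.
- tape_roll_mid (a point): Bystander: roll of tape, 82 mm across and 19 mm high, lying flat; the point is its centre.
- slide_box_mid (a point): Bystander: flat slide box, 54 x 100 x 21 mm, dark with a pale sleeve; the point is its centre.

How it is judged:
By the outcome, as a careful person would: the job done as asked, in the order asked, and still so for the second after the job is handed in, with the robot touching nothing.
It also fails if it takes over 45 s, if anything falls off the work surface, if the arm or the gripper's body presses on something with over 40 N, if the wrist force passes 120 N, or if a joint passes its speed limit or range.

## Working session

There is one attempt and no reset: what is moved stays moved. The work goes in short steps, Python scripts to look and compute and a tool call to move; the robot and the scene stay as the last step left them, time stands still between calls to the robot, and variables do not carry over. Pictures are saved under pics/ and viewed, at most 13 in all, crops included, and the job is handed in when it is done.

Besides the shell and the picture viewer there is one more tool, called as name(argument=value, ...), one argument or row to a line, values as JSON. jog_arm: Moves the arm, as the interface text tells. Its arguments: {"type":"object","properties":{"moves":{"type":"array"},"newtons":{"type":"number"}},"required":["moves"]}

```bash
mkdir -p pics; ls
cat > h.py <<'E'
import numpy as np, cv2
from plant import get_state, capture, close_job, regions_of
from scipy.spatial.transform import Rotation as R
np.set_printoptions(precision=4,suppress=True)
def cam(d,s=None):
    if 'world_from_camera' in d: return np.array(d['mtx']),np.array(d['world_from_camera'])
    T=np.eye(4);T[:3,:3]=R.from_euler('xyz',s['eef_rot'],degrees=True).as_matrix();T[:3,3]=s['tcp_pos']
    return np.array(d['mtx']),T@np.array(d['hand_eye'])
def ray(K,T,px):
    v=T[:3,:3]@np.linalg.inv(K)@np.array([px[0],px[1],1.]);return T[:3,3],v/np.linalg.norm(v)
def plane(K,T,px,z):
    o,v=ray(K,T,px);return o+v*(z-o[2])/v[2]
def proj(K,T,p):
    q=np.linalg.inv(T)@np.append(p,1);q=K@q[:3];return q[:2]/q[2]
def tri(rays):
    A=0;b=0
    for o,v in rays:
        P=np.eye(3)-np.outer(v,v);A=A+P;b=b+P@o
    return np.linalg.solve(A,b)
E
python3 - <<'E'
from h import *
print(get_state())
ims=[]
for n in ['scene','side']:
    d=capture(n);K,T=cam(d);ims.append(d['pixels']);cv2.imwrite(f'pics/{n}0.png',d['pixels'])
    print(n,T,K[0,0])
    for t in ['cover_handle','cover','gel_tank','stand','tank_lip','cover_hook_edge','white_bottle_mid','tape_roll_mid','slide_box_mid']:
        r=regions_of(d,t)[:2]
        print(t,[(round(x['confidence'],2),np.round(x['pixel'],1),int(x['pixels'].sum())) for x in r])
E
```

```text
pics
{'time_s': 0.0, 'joints': array([ 81.138 ,  20.5908,   0.6351,  -0.0199, -70.1359, -16.5078]), 'qd': array([ 0.0434, -0.0399,  0.0164,  0.0445, -0.0394,  0.0229]), 'joint_torque': array([ -0.0003, -58.2727,  29.3059,   6.9972,   0.007 ,  -0.0002]), 'tcp_pos': array([0.289 , 0.6095, 0.2256]), 'eef_rot': array([179.9068,  -0.0081, -25.3766]), 'contact_force': array([-0.2343, -0.7958,  0.1271]), 'moment': array([-0.0818,  0.0814,  0.0612]), 'gripper_force': 0.0, 'gripper_width': 0.08762126797349475}
scene [[ 0.8271 -0.4077  0.387   0.0554]
 [-0.5619 -0.6173  0.5506 -0.7432]
 [ 0.0144 -0.6728 -0.7397  1.0779]
 [ 0.      0.      0.      1.    ]] 433.1027063575193
cover_handle [(0.78, array([288.5, 245.7]), 1567)]
cover [(0.88, array([284. , 243.3]), 1544)]
gel_tank [(0.85, array([224.2, 181.6]), 2374), (0.71, array([282.9, 244.2]), 1575)]
stand [(0.72, array([289.9, 267.8]), 714)]
tank_lip [(0.61, array([223.3, 179.6]), 2331)]
cover_hook_edge [(0.83, array([285.9, 243.5]), 1588)]
white_bottle_mid [(0.84, array([279.1, 156.8]), 312)]
tape_roll_mid [(0.56, array([304.8, 318.8]), 562)]
slide_box_mid [(0.78, array([268.9, 151.4]), 318)]
side [[ 0.9975  0.0527 -0.0481  0.6402]
 [ 0.0712 -0.693   0.7174 -1.0047]
 [ 0.0045 -0.719  -0.695   1.0308]
 [ 0.      0.      0.      1.    ]] 531.4881833535842
cover_handle [(0.82, array([244.6, 237. ]), 1486)]
cover [(0.71, array([243.1, 235.9]), 1471)]
gel_tank [(0.62, array([260.4, 155.3]), 2926), (0.2, array([249.5, 256.8]), 1409)]
stand [(0.73, array([247.1, 237.7]), 1534), (0.66, array([252.3, 259. ]), 1331)]
tank_lip [(0.81, array([257.2, 157.4]), 2979)]
cover_hook_edge [(0.84, array([244.7, 233.9]), 1464)]
white_bottle_mid [(0.84, array([330.8, 157.4]), 519)]
tape_roll_mid [(0.61, array([194.9, 314. ]), 890)]
slide_box_mid [(0.62, array([325.4, 152.7]), 105), (0.32, array([249., 236.]), 1421)]
```

Run:
```python
from h import *
for n,(x,y) in {'scene':(170,125),'side':(150,105)}.items():
    im=cv2.imread(f'pics/{n}0.png')[y:y+200,x:x+200]
    cv2.imwrite(f'pics/{n}0c.png',cv2.resize(im,None,fx=3,fy=3,interpolation=cv2.INTER_CUBIC))
```

```text
(no output)
```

View pics/scene0c.png

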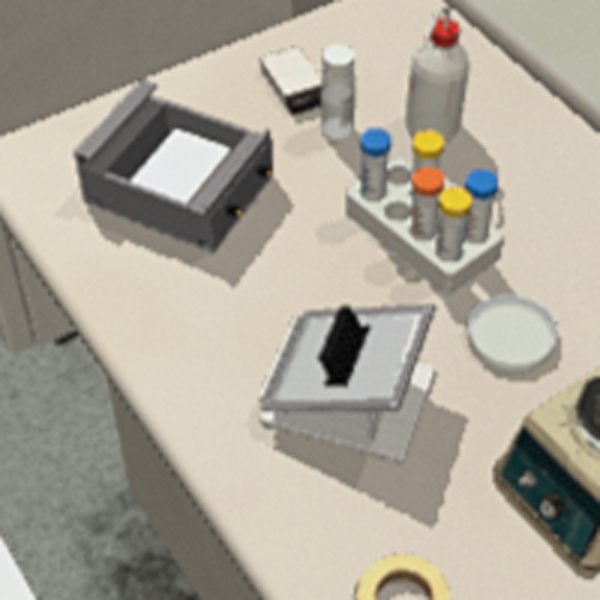

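View pics/side0c.png

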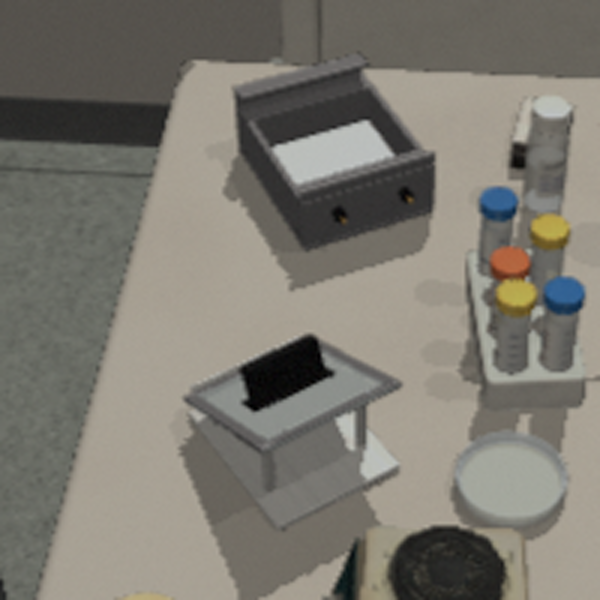

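The scene view shows the tank with its lip to the upper left (crop 80,155 to 150,85) and its far stop at (208,210) to (270,135). The cover's corners are near (264,405), (300,312), (433,307) and (395,407). The side view shows the same layout, with the hook edge as the far edge. Next I'll fit models to these corners.

```bash
cat > fit.py <<'E'
from h import *
from scipy.optimize import least_squares
cs={n:cam(capture(n)) for n in ['scene','side']}
off={'scene':(170,125),'side':(150,105)}
def P(n,c): return np.array(off[n])+np.array(c)/3-0.33
C={(-75,65,5):((300,312),(312,338)),(75,65,5):((433,307),(400,383)),(75,-65,5):((395,405),(268,440)),(-75,-65,5):((264,403),(187,398))}
Tk={(87,70,73):((270,134),(433,154)),(87,-70,73):((208,210),(300,189)),(87,70,0):((270,177),(432,205)),(87,-70,0):((212,248),(307,248)),
 (-67,70,81):((155,88),(366,66)),(-67,-70,81):((82,162),(240,97))}
def run(M,pose,x0):
    def f(x):
        Rm,t=pose(x);o=[]
        for p,(a,b) in M.items():
            w=Rm@(np.array(p)/1e3)+t
            for n,c in (('scene',a),('side',b)): o+=list(proj(*cs[n],w)-P(n,c))
        return np.array(o)
    s=least_squares(f,x0,loss='soft_l1',x_scale=[.01,.01,.01,.1]);print(s.x,np.degrees(s.x[3]));print(f(s.x).reshape(-1,4));return s.x
def cp(x): return (R.from_euler('z',x[3])*R.from_euler('y',-25,degrees=True)).as_matrix(),np.array(x[:3])
def tp(x): return R.from_euler('z',x[3]).as_matrix(),np.array([x[0],x[1],x[2]])
c=run(C,cp,[.5,.1,.06,-1.3]);t=run(Tk,tp,[.5,.35,0,-1.0])
Rc,o=cp(c);print('handle',Rc@[0,0,.03]+o,'hook',Rc@[-.075,0,.0025]+o,'axes',Rc)
E
python3 fit.py
```

```text
[ 0.5096 -0.1107  0.0534 -0.9013] -51.639591213344346
[[ 0.5948 -0.4367  0.8204 -0.2594]
 [-0.466  -1.2914  1.1025 -0.6651]
 [ 0.2207  0.3897 -0.7258  3.1751]
 [-1.549   1.7765 -0.2983 -0.0784]]
[ 0.5086  0.2411 -0.0057 -1.0525] -60.30460186505635
[[-0.4396 -1.3084  0.4853 -0.0309]
 [-0.3671 -0.3109  0.3792  1.6826]
 [ 0.1254 -0.4667  0.1134  2.1487]
 [-0.336   2.1092 -1.2173  1.3014]
 [-0.8368 -1.2193  0.0402 -1.2524]
 [ 1.1506 -1.1614 -0.3931  0.1545]]
handle [ 0.5018 -0.1008  0.0806] hook [ 0.4668 -0.0566  0.024 ] axes [[ 0.5625  0.7841 -0.2623]
 [-0.7107  0.6206  0.3314]
 [ 0.4226 -0.      0.9063]]
```

jog_arm(
  moves=[
    [[0,0,0],[0,0,0],8.76],
  ],
)

```text
validation failed for argument at $.mo...
```

```bash
cat >> h.py <<'E'
def rel(p,yaw,s=None):
    s=s or get_state();Rm=R.from_euler('xyz',s['eef_rot'],degrees=True).as_matrix()
    d=np.array(p)-s['tcp_pos'];dy=(yaw-s['eef_rot'][2]+180)%360-180
    print('t',s['time_s'],'tcp',s['tcp_pos'],s['eef_rot'],'shift cm',Rm.T@d*100,'turn',-dy)
E
python3 - <<'E'
from h import *
rel([.502,-.10,.21],-51.6)
print(capture('wrist')['hand_eye'])
E
```

```text
t 1.1 tcp [0.2893 0.6099 0.2266] [-179.9964    0.0001  -25.3717] shift cm [49.6394 55.0255  1.6559] turn 26.228310522532894
[[-0.0006 -0.9533 -0.3021  0.0826]
 [ 1.     -0.0007  0.0001 -0.0005]
 [-0.0003 -0.3021  0.9533 -0.1586]
 [ 0.      0.      0.      1.    ]]
```

jog_arm(
  moves=[
    [[4.1,4.5,0.0],0,8.76],
    [[4.1,4.5,0.0],0,8.76],
    [[4.1,4.5,0.0],0,8.76],
    [[4.1,4.5,0.0],0,8.76],
    [[4.1,4.5,0.0],0,8.76],
    [[4.1,4.5,0.0],0,8.76],
    [[4.1,4.5,0.0],0,8.76],
    [[4.1,4.5,0.0],0,8.76],
    [[4.1,4.5,0.0],0,8.76],
    [[4.1,4.5,0.0],8,8.76],
    [[4.1,4.5,0.0],8,8.76],
    [[2,2,0.0],10,8.76],
  ],
)

```text
time_s: 2.65
tcp_pos: [0.4782, -0.0634, 0.2266]
eef_rot: [180.0, -0.0, -51.8]
contact_force: [0.1, 0.5, -0.0]
gripper_width: 0.0874
gripper_force: 0.0
```

Run:
```python
from h import *
rel([.502,-.10,.21],-51.6)
s=get_state();d=capture('wrist');K,T=cam(d,s);cv2.imwrite('pics/w1.png',d['pixels'])
print(repr(T.tolist()),repr(K.tolist()))
for t in ['cover_handle']:
  for r in regions_of(d,t)[:2]: print(t,r['confidence'],r['pixel'])
```

```text
t 2.65 tcp [ 0.4782 -0.0634  0.2266] [179.9997  -0.0137 -51.8121] shift cm [4.3453 0.3921 1.6658] turn -0.2120799264296238
[[-0.7863693899915747, -0.5888841997221922, -0.1866509624990808, 0.5296129513803105], [-0.617756500971885, 0.7497614790129244, 0.23713841969475674, -0.12773388779652728], [0.0002966331971646135, 0.30178323993539846, -0.9533765195885837, 0.38529980107099354], [0.0, 0.0, 0.0, 1.0]] [[304.64673076833776, 0.0, 285.5510836567342], [0.0, 304.64673076833776, 207.63060172466157], [0.0, 0.0, 1.0]]
cover_handle 0.69 [297.1, 118.1]
```

View pics/w1.png

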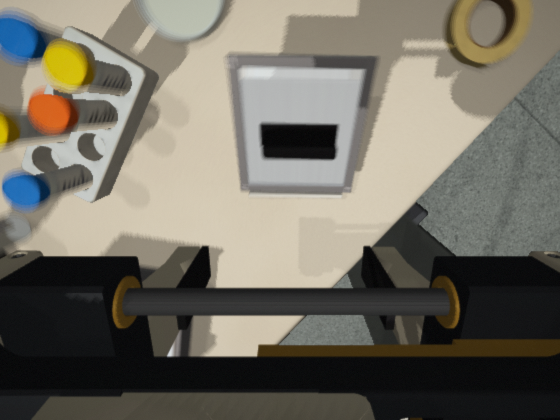

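The wrist view shows the cover straight ahead. Its corners are at (229,54), (377,57), (352,195) and (241,192), and the fin spans (262,123) to (337,158), nearly square to the image. I'll add these corners to the fit.

```bash
cat > fit2.py <<'E'
from fit import *
T=np.array([[-0.7863693899915747, -0.5888841997221922, -0.1866509624990808, 0.5296129513803105], [-0.617756500971885, 0.7497614790129244, 0.23713841969475674, -0.12773388779652728], [0.0002966331971646135, 0.30178323993539846, -0.9533765195885837, 0.38529980107099354], [0,0,0,1]])
K=np.array([[304.64673, 0.0, 285.55108], [0.0, 304.64673, 207.6306], [0,0,1]])
W={(75,65,5):(229,54),(75,-65,5):(377,57),(-75,-65,5):(352.5,195),(-75,65,5):(240.5,192)}
def cp2(x): return (R.from_euler('z',x[3])*R.from_euler('y',-x[4])).as_matrix(),np.array(x[:3])
def f(x,full=True):
    Rm,t=cp2(x);o=[]
    for p,c in W.items(): o+=list(proj(K,T,Rm@(np.array(p)/1e3)+t)-c)
    if full:
      for p,(a,b) in C.items():
        w=Rm@(np.array(p)/1e3)+t
        for n,c in (('scene',a),('side',b)): o+=list(proj(*cs[n],w)-P(n,c))
    return np.array(o)
for full in (True,False):
    s=least_squares(f,[.51,-.11,.055,-.9,.436],args=(full,),loss='soft_l1',x_scale=[.01,.01,.01,.1,.1])
    Rc,o=cp2(s.x);print(full,s.x,np.degrees(s.x[3:]),'handle',Rc@[0,0,.03]+o);print(f(s.x,full).reshape(-1,2)[:4])
    h=Rc@[0,0,.03]+o
    print([proj(K,T,Rc@(np.array(q)/1e3)+o) for q in [(7,35,41),(7,-35,41),(-7,-35,5),(-7,35,5)]])
E
python3 fit2.py|tail -14; python3 -c "
from h import *
rel([.502,-.10,.12],-51.6)"
```

```text
[-0.7107  0.6206  0.3314]
 [ 0.4226 -0.      0.9063]]
True [ 0.5062 -0.119   0.0629 -0.92    0.4193] [-52.7141  24.0218] handle [ 0.4988 -0.1093  0.0903]
[[-3.2136  0.5143]
 [ 0.8865  0.0623]
 [-1.9057 -1.4279]
 [ 0.0648 -0.0311]]
[array([261.2918, 146.8986]), array([337.8405, 148.0692]), array([331.8422, 141.933 ]), array([264.1015, 140.8906])]
False [ 0.5052 -0.1196  0.0588 -0.9247  0.3699] [-52.9792  21.1914] handle [ 0.4987 -0.111   0.0868]
[[-0.0798 -0.2578]
 [ 0.2221 -0.0142]
 [-1.4505 -0.2185]
 [ 0.8257  0.6933]]
[array([262.7421, 144.2411]), array([338.4888, 145.7585]), array([332.3533, 141.8005]), array([265.3725, 140.4534])]
t 2.85 tcp [ 0.4781 -0.0613  0.2266] [-179.992    -0.0016  -51.3795] shift cm [ 4.5181  0.5506 10.6598] turn 0.2205281905310983
```

jog_arm(
  moves=[
    [[2.6,0.5,3],1.4,8.76],
    [[2.7,0.0,3.5],0,8.76],
    [[0,0,3.5],0,8.76],
    [[0,0,0],0,8.76],
  ],
)

```text
time_s: 3.35
tcp_pos: [0.5051, -0.1051, 0.1244]
eef_rot: [179.7, 0.2, -52.7]
contact_force: [-0.2, 0.6, 0.5]
gripper_width: 0.0875
gripper_force: 0.0
```

Run:
```python
from h import *
rel([.499,-.11,.07],-52.8)
s=get_state();d=capture('wrist');K,T=cam(d,s)
e=capture('side')['pixels'];e=cv2.resize(e[160:280,160:330],None,fx=3,fy=3)
w=d['pixels'].copy();print(T.tolist())
cv2.imwrite('pics/w2.png',cv2.vconcat([w[:420,:510][:240],e]))
```

```text
t 3.35 tcp [ 0.5051 -0.1051  0.1244] [179.7398   0.1638 -52.6601] shift cm [0.0381 0.7561 5.4437] turn 0.1399373955036367
[[-0.7954089912243368, -0.5760648669320351, -0.1883449117073819, 0.5563757275482331], [-0.6060538013568735, 0.758478762300476, 0.2396012458231867, -0.17009891147492848], [0.00482975572552373, 0.30472813494279855, -0.9524271296188052, 0.2827983067845792], [0.0, 0.0, 0.0, 1.0]]
```

View pics/w2.png

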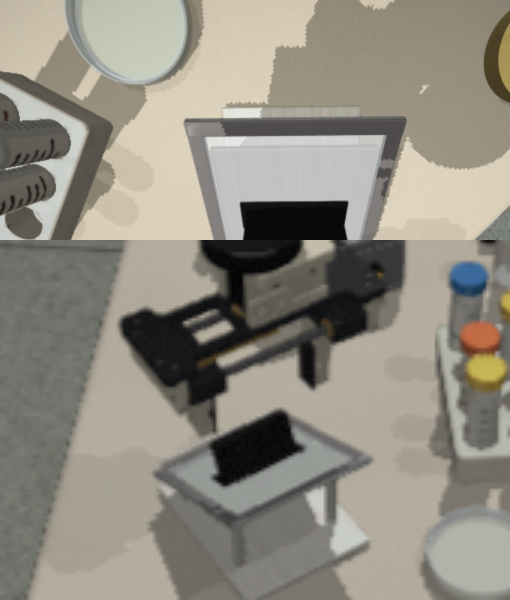

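The wrist view shows the cover's upper edge from (186,119) to (405,117) and the base of the fin's uphill face from (240,201) to (347,201). The side view shows the fingers straddling the fin lengthwise. I'll refine with these points.

Run:
```python
from h import *
from scipy.optimize import least_squares
T=np.array([[-0.7954089912243368, -0.5760648669320351, -0.1883449117073819, 0.5563757275482331], [-0.6060538013568735, 0.758478762300476, 0.2396012458231867, -0.17009891147492848], [0.00482975572552373, 0.30472813494279855, -0.9524271296188052, 0.2827983067845792], [0,0,0,1]])
K=np.array([[304.64673, 0.0, 285.55108], [0.0, 304.64673, 207.6306], [0,0,1]])
W={(75,65,5):(185,120),(75,-65,5):(406,117.5),(7,35,5):(240,201.5),(7,-35,5):(347,201.5)}
def cp(x): return (R.from_euler('z',x[3])*R.from_euler('y',-25,degrees=True)).as_matrix(),np.array(x[:3])
for keys in (list(W),list(W)[:2]):
  def f(x):
    Rm,t=cp(x);return np.concatenate([proj(K,T,Rm@(np.array(p)/1e3)+t)-W[p] for p in keys])
  s=least_squares(f,[.505,-.12,.06,-.92],x_scale=[.01,.01,.01,.1]);Rc,o=cp(s.x)
  print(s.x,np.degrees(s.x[3]),'handle',Rc@[0,0,.03]+o,f(s.x))
```

```text
[ 0.5084 -0.119   0.0609 -0.912 ] -52.25181210009886 handle [ 0.5007 -0.1089  0.0881] [-0.9547 -2.0049  0.4993 -1.3222  6.2243  2.5139 -5.6535  1.6762]
[ 0.5076 -0.1184  0.06   -0.909 ] -52.07956549842974 handle [ 0.4998 -0.1084  0.0872] [-0. -0.  0. -0.]
```

jog_arm(
  moves=[
    [[0,0.6,1.5],-0.3,8.76],
    [[0,0,1.5],0,8.76],
    [[0,0,1.3],0,8.76],
    [[0,0,1.0],0,8.76],
    [[0,0,0],0,8.76],
    [[0,0,0],0,7.6],
    [[0,0,0],0,7.2],
  ],
  newtons=5,
)

```text
time_s: 4.32
tcp_pos: [0.5024, -0.1093, 0.074]
eef_rot: [-180.0, -0.0, -52.5]
contact_force: [0.5, 1.0, 0.0]
gripper_width: 0.0747
gripper_force: 0.0
```

jog_arm(
  moves=[
    [[-0.1,0,0.2],0,7.1],
    [[0,0,0],0,6.5],
    [[0,0,0],0,6.5],
    [[0,0,0],0,6.5],
    [[0,0,0],0,6.5],
  ],
  newtons=12,
)

```text
time_s: 4.95
tcp_pos: [0.5012, -0.1085, 0.0715]
eef_rot: [180.0, 0.0, -52.5]
contact_force: [-1.8, -2.1, 0.7]
gripper_width: 0.07
gripper_force: 12.0
```

```bash
python3 -c "
from h import *
for i in range(4):
  s=get_state();print(s['time_s'],s['tcp_pos'],s['eef_rot'],s['gripper_force'],s['gripper_width'],s['contact_force']);capture('side')"
```

```text
4.95 [ 0.5012 -0.1085  0.0715] [179.9793   0.0137 -52.4706] 11.995173543691635 0.07003833837246312 [-1.8328 -2.143   0.6799]
5.0 [ 0.5012 -0.1085  0.0715] [179.976    0.0162 -52.4731] 11.994349658489227 0.0702014612996577 [-2.7211 -0.8613  1.2814]
5.05 [ 0.5012 -0.1085  0.0715] [179.9807   0.0134 -52.4741] 11.993749290704727 0.06975510669800986 [-2.8648 -1.1633  1.874 ]
5.1 [ 0.5013 -0.1085  0.0715] [179.9877   0.011  -52.4756] 11.99287623167038 0.06992353455553434 [-2.1601 -1.7917  2.193 ]
```

jog_arm(
  moves=[
    [[0,0,-0.4],0,6.5],
    [[0,0,-0.8],0,6.5],
    [[0,0,-1.2],0,6.5],
    [[0,0,-1.6],0,6.5],
    [[0,0,-2],0,6.5],
    [[0,0,-2],0,6.5],
    [[0,0,-2],0,6.5],
    [[0,0,-1],0,6.5],
    [[0,0,0],0,6.5],
  ],
  newtons=12,
)

```text
time_s: 6.28
tcp_pos: [0.5018, -0.1084, 0.1824]
eef_rot: [-179.9, -0.0, -52.5]
contact_force: [-0.1, 0.4, -1.0]
gripper_width: 0.07
gripper_force: 12.0
```

Run:
```python
from h import *
s=get_state();print(s['tcp_pos'],s['eef_rot'],s['contact_force'],s['moment'])
ims=[]
for n in ['scene','side']:
    d=capture(n);u,v=proj(*cam(d),s['tcp_pos']).astype(int);print(n,u-65,v-60)
    ims.append(cv2.resize(d['pixels'][v-60:v+70,u-65:u+65],None,fx=3,fy=3,interpolation=cv2.INTER_CUBIC))
cv2.imwrite('pics/l3.png',cv2.hconcat(ims))
```

```text
[ 0.5018 -0.1084  0.1824] [-179.9012   -0.0478  -52.4733] [-0.0889  0.3556 -0.9809] [-0.0124 -0.0096 -0.0606]
scene 218 156
side 177 137
```

View pics/l3.png

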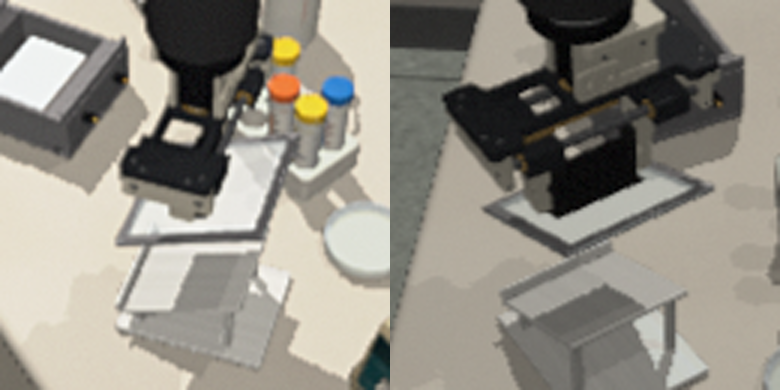

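The cover is off the stand. In the scene crop its corners are at (118,242), (250,240) and (298,140). In the side crop they are at (97,210), (180,252) and (323,187). I'll estimate the tilt from these.

```bash
cat > fit3.py <<'E'
from h import *
from scipy.optimize import least_squares
def tilt(M,offs,tcp,yaw,scale=3,free=False):
    cs={n:cam(capture(n)) for n in offs}
    def pose(x): 
        Rm=(R.from_euler('z',yaw,degrees=True)*R.from_euler('y',-x[0])).as_matrix()
        h=np.array(x[1:4])
        return Rm,h
    def f(x):
        Rm,h=pose(x);o=[]
        for p,e in M.items():
            w=h+Rm@(np.array(p)/1e3-[0,0,.03])
            for n,c in e.items(): o+=list(proj(*cs[n],w)-(np.array(offs[n])+np.array(c)/scale-.33))
        return np.concatenate([np.array(o),(h-tcp-[0,0,.016])/.003])
    s=least_squares(f,[.35,*tcp],loss='soft_l1',x_scale=[.1,.01,.01,.01]);print('tilt',np.degrees(s.x[0]),'handle',s.x[1:],'from tcp',s.x[1:]-tcp);print(f(s.x)[:-3].reshape(-1,2))
E
python3 - <<'E'
from fit3 import *
tilt({(-75,-65,3):dict(scene=(118,242),side=(97,210)),(75,-65,3):dict(scene=(250,241),side=(180,252)),(75,65,3):dict(scene=(298,140),side=(323,187))},dict(scene=(218,156),side=(177,137)),np.array([.5018,-.1084,.1824]),-52.5)
E
```

```text
tilt 25.576201259092482 handle [ 0.5021 -0.105   0.1968] from tcp [0.0003 0.0034 0.0144]
[[-1.0565  1.1956]
 [-0.7711 -0.2081]
 [ 3.4364 -0.5707]
 [-1.3412  0.7035]
 [ 0.7798 -1.8887]
 [ 0.6088 -0.1029]]
```

```bash
python3 - <<'E' | tail -22
from fit import *
d0=np.array([.5076,-.1185,.0600])-np.array([.5096,-.1107,.0534])
print('z=0')
tz=run(Tk,lambda x:(R.from_euler('z',x[3]).as_matrix(),np.array([x[0],x[1],0*x[2]])),[.5,.24,0,-1.0])
print('free'); t=run(Tk,tp,[.5,.24,0,-1.0]); print('bias-corrected',t[:3]+d0)
yaw=-60.3
for hx in (-45,):
    # handle at hook bottom corner (hx) 
    Rt=R.from_euler('z',yaw,degrees=True).as_matrix()
    p=Rt@[(hx+55.3)/1e3,0,(100+58.9-16)/1e3]+[tz[0],tz[1],0];print(p);rel(p,yaw)
E
```

```text
handle [ 0.5018 -0.1008  0.0806] hook [ 0.4668 -0.0566  0.024 ] axes [[ 0.5625  0.7841 -0.2623]
 [-0.7107  0.6206  0.3314]
 [ 0.4226 -0.      0.9063]]
z=0
[ 0.5079  0.2362 -0.0039 -1.0539] -60.38680708806519
[[ 0.1243 -1.6236  0.2193 -0.5   ]
 [ 0.0696 -0.5286 -0.1489  1.2256]
 [ 0.672  -0.6988 -0.1474  1.7862]
 [ 0.0912  1.9748 -1.7244  0.9525]
 [-0.4392 -1.6365 -0.2506 -1.8542]
 [ 1.4094 -1.4997 -0.9179 -0.4453]]
free
[ 0.5086  0.2411 -0.0057 -1.0525] -60.30460192876173
[[-0.4396 -1.3084  0.4853 -0.0309]
 [-0.3671 -0.3109  0.3792  1.6826]
 [ 0.1254 -0.4667  0.1134  2.1487]
 [-0.336   2.1092 -1.2173  1.3014]
 [-0.8368 -1.2193  0.0402 -1.2524]
 [ 1.1506 -1.1614 -0.3931  0.1545]]
bias-corrected [0.5066 0.2333 0.0009]
[0.513  0.2273 0.1429]
t 6.575 tcp [ 0.5011 -0.1085  0.1809] [179.9349   0.0408 -52.4698] shift cm [-25.8987 -21.4083   3.7899] turn 7.83021449186279
```

jog_arm(
  moves=[
    [[-0.7,-0.5,0],0,6.5],
    [[-1.3,-1.1,0],0,6.5],
    [[-2,-1.6,0],0,6.5],
    [[-2.6,-2.2,0],0,6.5],
    [[-2.6,-2.2,0],0,6.5],
    [[-2.6,-2.2,0],0,6.5],
    [[-2.6,-2.2,0],0,6.5],
    [[-2.6,-2.2,0],0,6.5],
    [[-2.6,-2.2,0],0,6.5],
    [[-2.6,-2.2,0],0,6.5],
    [[-2,-1.6,0],0,6.5],
    [[-1.0,-0.8,0],0,6.5],
  ],
  newtons=12,
)

```text
time_s: 8.07
tcp_pos: [0.5141, 0.221, 0.1814]
eef_rot: [180.0, 0.0, -52.4]
contact_force: [-0.3, -0.7, -1.0]
gripper_width: 0.07
gripper_force: 12.0
```

jog_arm(
  moves=[
    [[-0.5,-0.6,0.3],2,6.5],
    [[0,0,1.0],3,6.5],
    [[0,0,1.3],3,6.5],
    [[0,0,1],0,6.5],
    [[0,0,0],0,6.5],
  ],
  newtons=12,
)

```text
time_s: 8.7
tcp_pos: [0.5157, 0.2264, 0.1448]
eef_rot: [179.9, -0.0, -60.4]
contact_force: [0.2, 0.6, -0.9]
gripper_width: 0.0699
gripper_force: 12.0
```

Run:
```python
from h import *
rel([.513,.2273,.1429],-60.4)
s=get_state()
d=capture('wrist');K,T=cam(d,s);print(T.tolist());cv2.imwrite('pics/w4.png',d['pixels'])
ims=[]
for n in ['scene','side']:
    d=capture(n);u,v=proj(*cam(d),s['tcp_pos']).astype(int);print(n,u-65,v-60)
    ims.append(cv2.resize(d['pixels'][v-60:v+70,u-65:u+65],None,fx=3,fy=3,interpolation=cv2.INTER_CUBIC))
cv2.imwrite('pics/l4.png',cv2.hconcat(ims))
```

```text
t 8.7 tcp [0.5157 0.2264 0.1448] [179.9058  -0.0182 -60.4221] shift cm [-0.2116  0.191   0.1937] turn -0.022061231823784055
[[-0.8699889185220642, -0.4695954952262292, -0.15033081025539333, 0.557085984887234], [-0.49306755780750156, 0.8297451227426573, 0.2615481116783674, 0.15535239929778305], [0.0019144415782763769, 0.3016672042964005, -0.9534113659724424, 0.30349279201307355], [0.0, 0.0, 0.0, 1.0]]
scene 163 96
side 196 67
```

View pics/w4.png

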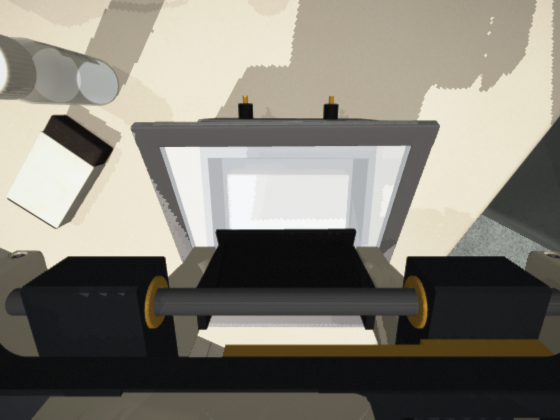

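View pics/l4.png

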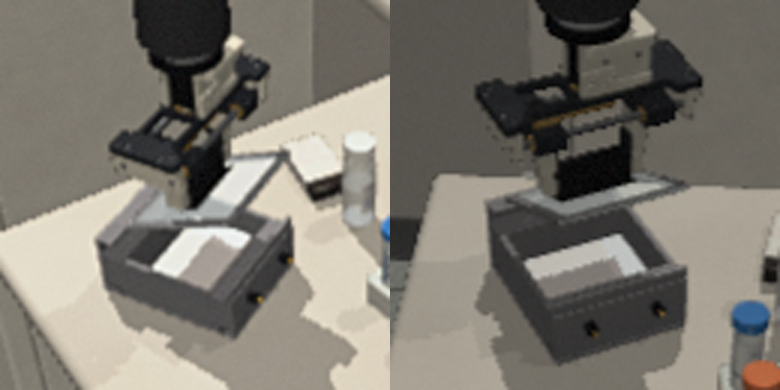

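In the wrist view the cover's upper edge runs from (134,125) to (438,123). The tank's far stop shows just beyond it at row about 120, and the terminals at (245,110) and (331,111) put the tank centre about 2 mm to tool +y. The scene and side views show the cover tilted above the tank with its hook edge just inside the lip. Next I'll check the tilt and the stop position.

Run:
```python
from h import *
from scipy.optimize import least_squares
T=np.array([[-0.8699889185220642, -0.4695954952262292, -0.15033081025539333, 0.557085984887234], [-0.49306755780750156, 0.8297451227426573, 0.2615481116783674, 0.15535239929778305], [0.0019144415782763769, 0.3016672042964005, -0.9534113659724424, 0.30349279201307355], [0,0,0,1]])
K=np.array([[304.64673, 0.0, 285.55108], [0.0, 304.64673, 207.6306], [0,0,1]])
tcp=np.array([.5157,.2264,.1448]);t=np.array([.5079,.2362,0]);Rt=R.from_euler('z',-60.4,degrees=True).as_matrix()
for z in (.073,): print('stop outer in tank frame',[Rt.T@(plane(K,T,(u,119.5),z)-t) for u in (203,286)])
print('terminals', [Rt.T@(plane(K,T,(u,111),.045)-t) for u in (245,331)])
# far edge top corners -> tool frame
a=(439-133)/2;D=304.65*.065/a
m=(T@np.append(D*np.linalg.inv(K)@[286,124,1],1))[:3]
print('far edge mid rel tcp (tank axes)',Rt.T@(m-tcp))
th=np.radians(25);print('model 25deg', 75*np.cos(th)+25*np.sin(th), 75*np.sin(th)-25*np.cos(th)+16)
from fit3 import tilt
tilt({(-75,-65,3):dict(side=(505-390,200)),(75,-65,3):dict(scene=(213,220),side=(560-390,218)),(75,65,3):dict(scene=(287,153),side=(687-390,183))},dict(scene=(163,96),side=(196,67)),tcp,-60.4)
```

```text
stop outer in tank frame [array([0.0889, 0.0624, 0.073 ]), array([0.0889, 0.0021, 0.073 ])]
terminals [array([0.0948, 0.0351, 0.045 ]), array([ 0.0947, -0.0344,  0.045 ])]
far edge mid rel tcp (tank axes) [0.077  0.0004 0.0246]
model 25deg 78.53854057126622 25.03867495463621
tilt 27.237832943562523 handle [0.515  0.2316 0.1611] from tcp [-0.0007  0.0052  0.0163]
[[-0.2699  0.1739]
 [ 4.743   0.9004]
 [-0.9461  0.2643]
 [ 0.3701 -1.221 ]
 [ 0.1299 -0.2666]]
```

jog_arm(
  moves=[
    [[-0.5,0.2,0.5],0,6.5],
    [[-0.55,0,1],0,6.5],
    [[0,0,1],0,6.5],
    [[0,0,0.8],0,6.5],
    [[0,0,0.4],0,6.5],
    [[0,0,0],0,6.5],
    [[0,0,0],0,6.5],
  ],
  newtons=12,
)

```text
time_s: 9.82
tcp_pos: [0.5095, 0.2351, 0.1088]
eef_rot: [-180.0, -0.0, -60.5]
contact_force: [0.5, -0.5, -0.9]
gripper_width: 0.0697
gripper_force: 12.0
```

```bash
cat >> h.py <<'E'
def tank(a,s,TY=-60.4,t=(.5084,.2353,0)):
    return R.from_euler('z',TY,degrees=True).as_matrix().T@(np.array(s['tcp_pos'])-t)*1000
E
python3 - <<'E'
from h import *
s=get_state();print(tank(0,s),s['eef_rot'],s['contact_force'])
ims=[]
for n in ['scene','side']:
    d=capture(n);u,v=proj(*cam(d),s['tcp_pos']).astype(int);print(n,u-65,v-60)
    ims.append(cv2.resize(d['pixels'][v-60:v+70,u-65:u+65],None,fx=3,fy=3,interpolation=cv2.INTER_CUBIC))
cv2.imwrite('pics/l5.png',cv2.hconcat(ims))
E
```

```text
[  0.7159   0.8686 108.8324] [-179.9726   -0.0001  -60.4711] [ 0.5227 -0.4619 -0.9398]
scene 161 104
side 194 75
```

View pics/l5.png

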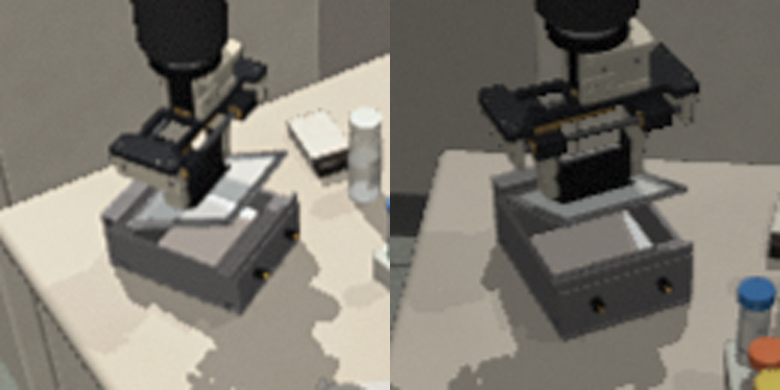

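The cover hangs tilted with its low edge just in front of the lip mouth, and nothing is touching. Next I lower it 3.5 mm and slide it in.

jog_arm(
  moves=[
    [[0,0.05,0.2],0,6.5],
    [[0,0,0.15],0,6.5],
    [[-0.4,0,0],0,6.5],
    [[-0.4,0,0],0,6.5],
    [[-0.3,0,0],0,6.5],
    [[-0.3,0,0],0,6.5],
    [[0,0,0],0,6.5],
  ],
  newtons=12,
)

```text
time_s: 10.8
tcp_pos: [0.5018, 0.2472, 0.1051]
eef_rot: [-180.0, -0.0, -60.4]
contact_force: [0.4, 0.0, -1.2]
gripper_width: 0.0702
gripper_force: 12.0
```

Run:
```python
from h import *
s=get_state();print(tank(0,s),s['eef_rot'],s['contact_force'],s['moment'])
```

```text
[-13.5803   0.1515 105.0912] [-179.9979   -0.0012  -60.4493] [ 0.4281  0.0179 -1.18  ] [ 0.038  -0.0427 -0.0124]
```

jog_arm(
  moves=[
    [[-0.3,0,0],0,6.5],
    [[-0.2,0,0],0,6.5],
    [[0,0,0.1],0,6.5],
    [[0,0,0.1],0,6.5],
    [[0,0,0],0,6.5],
  ],
  newtons=12,
)

```text
time_s: 11.42
tcp_pos: [0.4994, 0.2512, 0.1029]
eef_rot: [180.0, -0.0, -60.5]
contact_force: [1.5, -0.8, -1.0]
gripper_width: 0.0702
gripper_force: 12.0
```

jog_arm(
  moves=[
    [[0,0,0.1],0,6.5],
    [[0,0,0.1],0,6.5],
    [[0,0,0],0,6.5],
  ],
  newtons=12,
)

```text
time_s: 11.8
tcp_pos: [0.4996, 0.2512, 0.1012]
eef_rot: [-180.0, -0.0, -60.5]
contact_force: [0.2, -0.8, 0.7]
gripper_width: 0.0697
gripper_force: 12.0
```

Run:
```python
from h import *
s=get_state();print(tank(0,s),s['eef_rot'],s['contact_force'],s['moment'])
ims=[]
for n in ['scene','side']:
    d=capture(n);u,v=proj(*cam(d),s['tcp_pos']).astype(int);print(n,u-65,v-60)
    ims.append(cv2.resize(d['pixels'][v-60:v+70,u-65:u+65],None,fx=3,fy=3,interpolation=cv2.INTER_CUBIC))
cv2.imwrite('pics/l6.png',cv2.hconcat(ims))
```

```text
[-18.183    0.1718 101.2346] [-179.9932   -0.0113  -60.4641] [ 0.155  -0.8067  0.7369] [-0.4008 -0.0064  0.0041]
scene 157 104
side 192 74
```

View pics/l6.png

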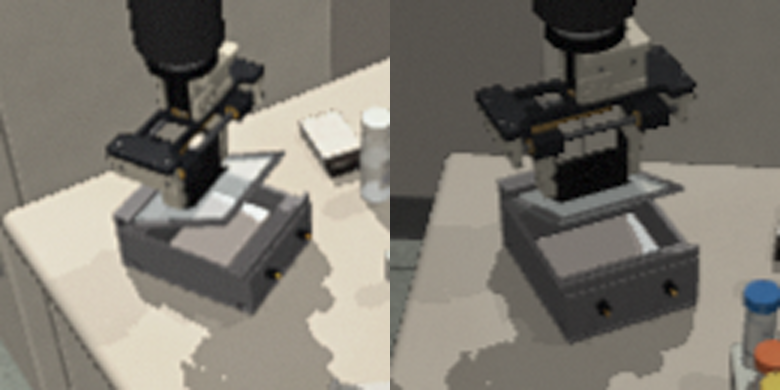

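Vertical force went up by about 2 N, so the hook edge is now on the rim under the lip. I start the swing.

jog_arm(
  moves=[
    [[0.15,0,0.2],0,6.5],
    [[0.15,0,0.2],0,6.5],
    [[0.15,0,0.2],0,6.5],
    [[0,0,0],0,6.5],
  ],
  newtons=10,
)

```text
time_s: 12.4
tcp_pos: [0.5017, 0.2473, 0.0948]
eef_rot: [180.0, 0.0, -60.5]
contact_force: [1.2, -1.0, 0.3]
gripper_width: 0.0698
gripper_force: 10.0
```

Run:
```python
from h import *
s=get_state();print(tank(0,s),s['eef_rot'],s['contact_force'],s['moment'])
```

```text
[-13.7495   0.147   94.8232] [179.9983   0.0064 -60.4926] [ 1.1661 -1.0176  0.3349] [-0.1341 -0.217  -0.0612]
```

Force stays low, so I continue.

jog_arm(
  moves=[
    [[0.12,0,0.2],0,6.5],
    [[0.1,0,0.2],0,6.5],
    [[0.1,0,0.2],0,6.5],
    [[0,0,0],0,6.5],
  ],
  newtons=10,
)

```text
time_s: 12.9
tcp_pos: [0.5032, 0.2446, 0.0888]
eef_rot: [180.0, 0.0, -60.5]
contact_force: [1.0, -0.1, -0.8]
gripper_width: 0.0697
gripper_force: 10.0
```

Run:
```python
from h import *
s=get_state();print(tank(0,s),s['eef_rot'],s['contact_force'],s['moment'])
d=capture('wrist');K,T=cam(d,s);a=d['pixels'][60:320]
ims=[]
for n in ['scene','side']:
    d=capture(n);u,v=proj(*cam(d),s['tcp_pos']).astype(int);print(n,u-65,v-60)
    ims.append(cv2.resize(d['pixels'][v-40:v+60,u-65:u+65],(390,300),interpolation=cv2.INTER_CUBIC))
b=cv2.hconcat(ims);c=np.zeros((260,780,3),np.uint8);c[:,:560]=a
cv2.imwrite('pics/l7.png',cv2.vconcat([c,b]))
```

```text
[-10.6537   0.0649  88.7896] [179.9895   0.0068 -60.4841] [ 0.966  -0.1125 -0.7795] [-0.0786 -0.2186 -0.0241]
scene 159 107
side 193 78
```

View pics/l7.png

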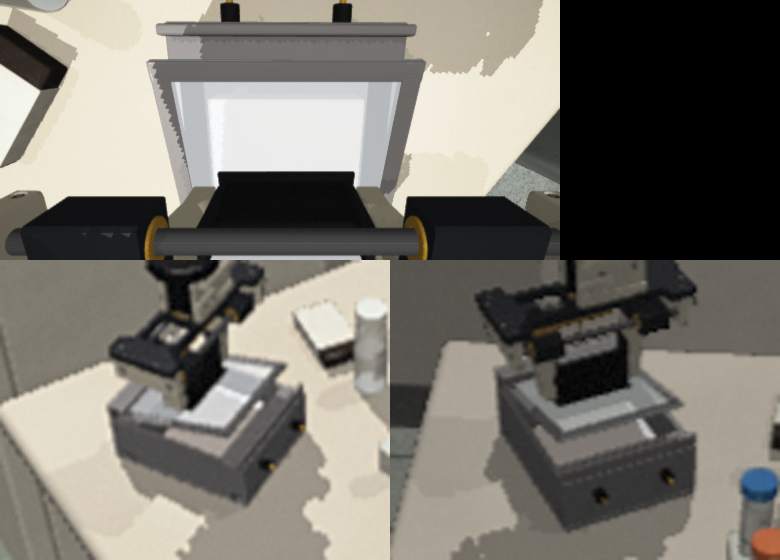

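The cover is flatter. In the wrist view its far edge is at row 121 (columns 148 to 425), and the stop's top runs from row 84 to 95 (columns 157 to 416). I'll compute the gap.

Run:
```python
from h import *
s=get_state();d=capture('wrist');K,T=cam(d,s)
Rt=R.from_euler('z',-60.4,degrees=True).as_matrix();t=np.array([.5084,.2353,0])
def tk(p): return Rt.T@(p-t)*1000
print('stop outer/inner',tk(plane(K,T,(286,84),.073)),tk(plane(K,T,(286,95),.073)),'ends',tk(plane(K,T,(157,86),.073)),tk(plane(K,T,(416,86),.073)))
D=304.65*.065/138.5
m=tk((T@np.append(D*np.linalg.inv(K)@[286.5,121,1],1))[:3]);h=tank(0,s)+[-1.5,0,16]
print('far edge top',m,'handle',h,'rel',m-h)
for a in (5,10,13,15,20):
    q=np.radians(a);print(a,75*np.cos(q)+25*np.sin(q),75*np.sin(q)-25*np.cos(q),'hook',h[0]-75*np.cos(q)+30*np.sin(q),h[2]-75*np.sin(q)-30*np.cos(q))
```

```text
stop outer/inner [85.1875  0.2441 73.    ] [79.6902  0.2525 73.    ] ends [84.3296 69.0149 73.    ] [ 84.0619 -69.0839  73.    ]
far edge top [67.0129  0.0864 98.8636] handle [-12.3416   0.0187 104.831 ] rel [79.3546  0.0677 -5.9673]
5 76.89349592557237 -18.36818674621928 hook -84.44154923691313 68.40846709792788
10 78.20178591758885 -11.596580500285425 hook -80.99275530836965 62.26314283136859
13 78.70153121748928 -7.487922543841005 hook -78.67084239103866 58.72855772740768
15 78.91491309924314 -4.73671727453765 hook -77.02148478106646 56.44178557539351
20 79.02745014208485 2.159195229777442 hook -72.55796142163503 50.988699373752205
```

jog_arm(
  moves=[
    [[0.13,0,0.2],0,6.5],
    [[0.12,0,0.2],0,6.5],
    [[0.12,0,0.2],0,6.5],
    [[0.11,0,0.2],0,6.5],
    [[0.1,0,0.2],0,6.5],
    [[0.08,0,0.2],0,6.5],
    [[0,0,0],0,6.5],
  ],
  newtons=10,
)

```text
time_s: 13.98
tcp_pos: [0.5066, 0.2387, 0.0769]
eef_rot: [180.0, -0.0, -60.5]
contact_force: [-0.3, -0.7, -0.5]
gripper_width: 0.0696
gripper_force: 10.0
```

jog_arm(
  moves=[
    [[0.06,0,0.1],0,6.5],
    [[0.03,0,0.1],0,6.5],
    [[0,0,0],0,6.5],
  ],
  newtons=8,
)

```text
time_s: 14.35
tcp_pos: [0.507, 0.238, 0.075]
eef_rot: [180.0, -0.0, -60.5]
contact_force: [-0.3, -0.2, -0.6]
gripper_width: 0.0701
gripper_force: 8.0
```

Run:
```python
from h import *
s=get_state();print(tank(0,s),s['eef_rot'],s['contact_force'],s['moment'])
d=capture('wrist');K,T=cam(d,s);a=d['pixels'][60:320]
ims=[]
for n in ['scene','side']:
    d=capture(n);u,v=proj(*cam(d),s['tcp_pos']).astype(int);print(n,u-65,v-60)
    ims.append(cv2.resize(d['pixels'][v-40:v+60,u-65:u+65],(390,300),interpolation=cv2.INTER_CUBIC))
b=cv2.hconcat(ims);c=np.zeros((260,780,3),np.uint8);c[:,:560]=a
cv2.imwrite('pics/l8.png',cv2.vconcat([c,b]))
```

```text
[-3.0369  0.0798 75.0177] [179.9955  -0.0063 -60.4727] [-0.2957 -0.1685 -0.5772] [-0.0184 -0.1275 -0.0242]
scene 161 111
side 194 84
```

View pics/l8.png

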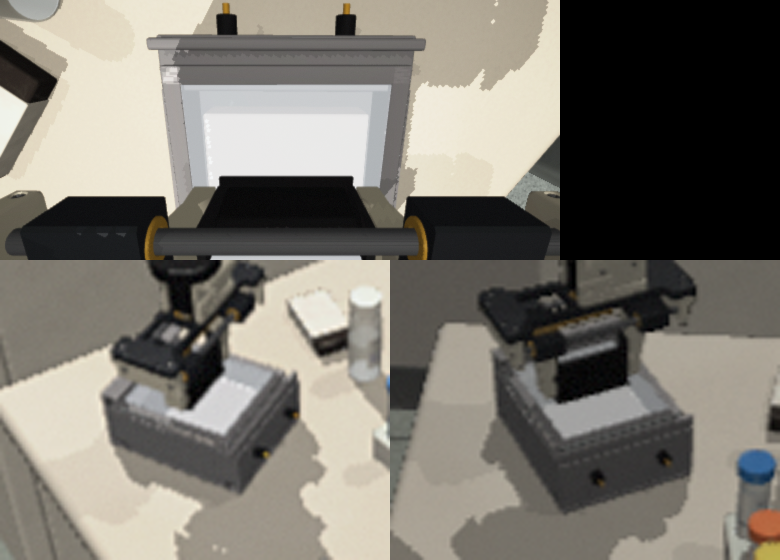

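The cover is almost flat, its far edge inside the stop and its hook edge under the lip. I lower gently to contact.

jog_arm(
  moves=[
    [[0.03,0,0.1],0,6.5],
    [[0,0,0.05],0,6.5],
    [[0,0,0],0,6.5],
  ],
  newtons=6,
)

```text
time_s: 14.88
tcp_pos: [0.5071, 0.2378, 0.0735]
eef_rot: [180.0, -0.0, -60.5]
contact_force: [0.6, -0.6, -1.2]
gripper_width: 0.0694
gripper_force: 6.0
```

jog_arm(
  moves=[
    [[0,0,0.05],0,6.5],
    [[0,0,0.05],0,6.5],
    [[0,0,0],0,6.5],
  ],
  newtons=5,
)

```text
time_s: 15.25
tcp_pos: [0.5071, 0.2378, 0.0725]
eef_rot: [180.0, 0.0, -60.5]
contact_force: [1.1, -0.3, -1.0]
gripper_width: 0.0701
gripper_force: 5.0
```

jog_arm(
  moves=[
    [[0,0,0.05],0,6.5],
    [[0,0,0.05],0,6.5],
    [[0,0,0],0,6.5],
  ],
  newtons=5,
)

```text
time_s: 15.62
tcp_pos: [0.5071, 0.2378, 0.0718]
eef_rot: [-180.0, -0.0, -60.5]
contact_force: [-1.2, -0.7, 4.2]
gripper_width: 0.0703
gripper_force: 5.0
```

Run:
```python
from h import *
s=get_state();print(tank(0,s),s['contact_force'],s['moment'])
d=capture('wrist');K,T=cam(d,s)
g=cv2.cvtColor(d['pixels'],cv2.COLOR_BGR2GRAY);print(g[85:150:1,270:290].mean(1).astype(int))
t=np.array([.5084,.2353,0]);Rt=R.from_euler('z',-60.4,degrees=True).as_matrix()
# expected rows: stop top inner edge, stop outer, cover far top edge for origin x, flat
for q in [(87,0,73),(77,0,73),(68,0,65),(70,0,65),(72,0,65),(70,0,68),(70,0,71)]: print(q,proj(K,T,Rt@(np.array(q)/1e3)+t))
```

```text
[-2.8312  0.1274 71.8157] [-1.1905 -0.6862  4.1887] [-0.2667  0.5451 -0.0269]
[175 175 176 176 176 176 176 176 176 170 113 100 104  92  98 106 111 111
 111 110 109 107 106  96  83  69  91  96  97  98 100 104 107 109 110 110
 110 110 110 110 108  93  98 107 111 111 111 111 111 110 110 110 110 109
 109 109 109 108 108 109 140 192 202 203 203]
(87, 0, 73) [286.8456  94.7785]
(77, 0, 73) [286.856  116.2921]
(68, 0, 65) [286.8006 133.8053]
(70, 0, 65) [286.7984 129.9103]
(72, 0, 65) [286.7963 125.986 ]
(70, 0, 68) [286.8219 130.2507]
(70, 0, 71) [286.8463 130.6036]
```

Contact reads about 5 N, and the far edge is at tank x of about 72 mm, so the cover is seated. I release and retreat.

jog_arm(
  moves=[
    [[0,0,-0.05],0,7.3],
    [[0,0,0],0,8.2],
    [[0,0,0],0,8.2],
    [[0,0,0],0,8.2],
    [[0,0,-0.5],0,8.2],
    [[0,0,-2],0,8.2],
    [[0,0,-4],0,8.2],
    [[0,0,-4],0,8.2],
    [[-2,0,-4],0,8.2],
    [[-4,0,-3],0,8.2],
    [[-4,0,0],0,8.2],
    [[0,0,0],0,8.2],
  ],
  newtons=5,
)

```text
time_s: 17.18
tcp_pos: [0.4568, 0.3268, 0.2479]
eef_rot: [-179.9, 0.1, -60.3]
contact_force: [0.5, -0.5, 0.0]
gripper_width: 0.0822
gripper_force: 0.0
```

Run:
```python
from h import *
s=get_state();print(tank(0,s),s['contact_force'],s['gripper_width'])
ims=[]
for n,(x,y) in {'scene':(170,125),'side':(210,105)}.items():
    ims.append(cv2.resize(capture(n)['pixels'][y:y+100,x:x+100],None,fx=3,fy=3,interpolation=cv2.INTER_CUBIC))
a=capture('wrist')['pixels'][:250]
c=np.zeros((250,600,3),np.uint8);c[:,:560]=a
cv2.imwrite('pics/l9.png',cv2.vconcat([c,cv2.hconcat(ims)]))
```

```text
[-105.0055    0.3072  247.8735] [ 0.5431 -0.4697  0.0309] 0.0822472576611951
```

View pics/l9.png

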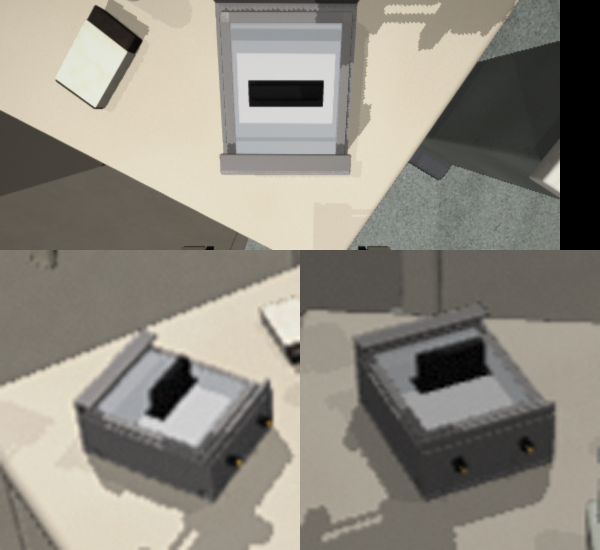

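The cover lies flat on the rim, with its hook edge under the lip and the gripper clear.

```bash
python3 -c "
from h import *
print(close_job())"
```

```text
the job is handed in; nothing more can be done
None
```

The gel tank is closed and the job is handed in: the cover lies flat on the rim with its hook edge under the lip, gripped at 12 N at most, and the white bottle, tape roll and slide box were not touched.

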